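# Tuck the flap of the capsule box under its lip

## Task

Close the blue coffee-capsule box with your fingertips: push its standing flap over until it lies flat on the box, then, keeping it pressed down, push it towards the steel lip until its free edge is tucked fully home beneath the lip and stays there when you let go. Only push and press: do not pinch the flap, and do not lift, tip or shove the box about. Leave everything else where it stands, and finish clear of everything.

Things in the scene. Friction and masses are not known exactly. Their poses are not given: they have to be found in the camera images.
- pod_box: blue open box of coffee capsules, 124 (x) x 128 (y) mm, rim 64 mm high, 2.4 kg, loose on the worktop. Origin: centre of its underside, z up. Its -x side, turned roughly to the robot, carries the steel lip; at its +x side the flap is hinged on a pin between two steel ears (up to 79 mm high, outside the flap's ends, y = +-65 mm).
- flap_hinge (a point): middle of the flap's pin, on the hinge axis, which is parallel to the box's y axis; 69 mm above the worktop and, with the flap drawn back, 56 mm behind the box's centre (its +x). It slides up to 18 mm towards the box's -x in slots in the ears. Hinge knuckles of 4.5 mm radius.
- flap (a joint): angle of the flap about its pin, rad: 0 lies flat on the box, about 1.57 stands upright (range 0 to 1.85). A light spring pushes it open: unless the lip holds it, a flap let go from flat rises again; about 1.5 N on its ridge keeps it flat. The hinge's friction lets it stay where it stands near upright.
- flap_pin (a joint): how far the pin, and the flap with it, has slid towards the lip, m: 0 drawn back, 0.018 against its stop, fully tucked. Friction 3.5 N; it stays where it is left. Drawn back, the flat flap's free edge ends 8 mm short of the lip; at 0.018 it lies 10 mm beneath it.
- flap_edge (a point): middle of the flap's free edge, 96 mm from the pin's axis. The flap is a blue plate 121 mm wide (y), 4 mm thick with its white inner liner; flat, its top is 67 mm above the worktop and its edge passes beneath the lip with 2.5 mm to spare. x axis: along the flap from free edge to pin, y along the pin, z out of the outer blue face (up when flat).
- flap_ridge (a point): foot of the push ridge on the flap's outer blue face, mid-width, 62 mm from the pin's axis. The ridge is 70 mm long (y) and 7 mm proud, with a square face toward the pin, to push on, and a slope toward the free edge. Between that face and the pin are 53 mm of flat plate. Axes as for flap_edge.
- lip_edge (a point): middle of the lower inner edge of the steel lip, on the box 48 mm before its centre (its -x), 69.5 mm above the worktop. The lip is 128 mm long, reaches 18 mm over from the front of the box, and its top is 74 mm high.
- mug_blue: blue and white mug, 78 x 112 x 92 mm high; bystander, loose, origin at the centre of its underside
- jam_jar: glass jam jar, 68 mm across, 84 mm high; bystander, loose, origin at the centre of its underside
- kitchen_timer: red and white wind-up timer, 66 mm across, 57 mm high; bystander, loose, origin at the centre of its underside
- spice_jar: spice jar with dark cap, 41 mm across, 105 mm high; bystander, loose, origin at the centre of its underside
- tin: green low tin, 75 mm across, 58 mm high; bystander, loose, origin at the centre of its underside
- teaspoon: steel teaspoon, 130 mm long, lying flat; bystander, loose, origin at the centre of its underside

How it is judged:
On the way, in this order (a step that is already met when the one before it is completed fails the run):
1. the flap is folded flat on the box, not yet beneath the lip (value of joint flap below 0.06 rad and value of joint flap_pin below 0.01 m).
2. its edge is tucked beneath the lip (value of joint flap below 0.05 rad and value of joint flap_pin above 0.013 m), for 0.1 s.
At the end, for the whole second after the job is handed in: The flap lies flat (within 0.05 rad), slid at least 13 of its 18 mm so that its edge is beneath the lip and stays there untouched; the box stands flat and still on the worktop within 40 mm of where it was (all of step 2 and z of flap_edge in the frame of lip_edge below 0.001 m and height (world z) of pod_box below 0.004 m and angle between pod_box's own z axis and vertical below 0.03 rad and linear speed of pod_box below 0.01 m/s and distance of pod_box from where it was at the start of the episode below 0.04 m).
It fails at once if the flap is pinched: fingers press its inner and outer faces at once (contact force between the fingers and flap_c0 above 0.5 N and contact force between the fingers and flap_c1 above 0.5 N).
It fails at once if the box is lifted, tipped or shoved over 40 mm (height (world z) of pod_box above 0.008 m or angle between pod_box's own z axis and vertical above 0.12 rad or distance of pod_box from where it was at the start of the episode above 0.04 m).
It fails at once if a bystander is moved over 20 mm, lifted or tipped (distance of any of mug_blue, jam_jar, kitchen_timer, spice_jar, tin, teaspoon from where it was at the start of the episode above 0.02 m or angle between any of mug_blue, jam_jar, kitchen_timer, spice_jar, tin, teaspoon's own z axis and vertical above 0.3 rad).
It also fails if it takes over 38 s, if anything falls off the work surface, if the arm or the gripper's body presses on something with over 40 N, if the wrist force passes 120 N, or if a joint passes its speed limit or range.

## Robot

A 6-joint arm with a two-finger parallel gripper is mounted at the origin on a cart in front of the work surface, level with it; the furniture and walls round the work are solid. World frame = base frame: x ahead of the robot, y to its left, z up, the work surface at z = 0. Lengths are in m, angles in rad, forces in N, time in s.
With the tool pointing down it reaches from about 0.325 to 0.775 m from the base axis. Payload 5.5 kg.
Tool frame: the origin (TCP) lies midway between the tips of the shut fingers; the grasp point (between the pads) lies 19 mm behind it; z points along the fingers, y is the line along which they close (so a half turn about z gives the same grasp; the last joint's range is limited). The gripper opens to 88 mm and grips with 3 to 60 N. Pads are 20 mm wide; open, the fingers measure 115 mm over their backs; the gripper's body (75 mm by 178 mm) begins 61 mm behind the grasp point.
Start: joints at [1.088, 0.091, 1.231, -0, 1.82, -0.057], TCP at [0.248, 0.546, 0.223] pointing down, gripper open.
Joint ranges: [-2.87, 2.87], [-0.86, 2.18], [0.17, 2.46], [-1.51, 4.65], [0.06, 2.69], [-2.65, 2.65]. Speed limits (rad/s): [2.57, 2.57, 3.01, 3.14, 3.14, 3.14].

## Interface

Orientations are given as a unit quaternion [x, y, z, w].
In Python, from workcell import robot gives the robot as it stands. The module is installed in compiled form; this text tells all that it offers.
- The arm moves only by the shell command python3 -m creep 'ROWS' [FORCE]. ROWS is JSON, a list of rows, each a list of 7 numbers: the shift along the tool's x, y, z in cm, then the turn, a rotation vector about the tool's x, y, z in degrees, then the opening, from -1 (shut) to 1 (fully open), so that 0 is half open. In form: [[dx, dy, dz, ax, ay, az, jaw], ...]. A call has 1 to 8 rows; each row shifts and turns the commanded pose from where the row before left it, along the tool's axes as they then stand; what a row does not reach is not made up. A row lasts 1/8 s, in which the tool goes at most 62.5 mm and 10.7 degrees, less where a joint would pass 70% of its speed; a pose out of reach is approached as far as the arm can. A call is refused whole if a number of a shift passes 6.25 or a number of a turn 10.7, either way. A call with a gripper value outside its range is refused whole. The fingers move at their own pace and stop on an object; FORCE is the grip in N (left out, the last holds). Time passes only in rows, so rows that do not move let the fingers close. It gives the time, the measured TCP pose, the force, the opening and the grip force at its end, in the units of the state.
- robot.read_state(): the state, without advancing time (a new reading comes with each control period).
- robot.read_camera(name): name is "scene" or "side" or "wrist"; returns the picture (480x640x3 uint8, red, green, blue); there is no depth.
- robot.camera_params(name): a dict with "camera_matrix" (3x3 intrinsics, pixels), "extrinsics" (4x4, takes a point from camera to world coordinates). Camera axes: x right, y down, z forward; pixel columns grow to the right and rows downward; lengths in m; the calibration is good to about 2 mm. A picture is of the moment at which its call begins: read the wrist's pose just before it. camera_params takes no time and is no camera call; for the wrist camera it gives the pose at the moment of the call.
- robot.hand_in(): hands the job in; it is judged then, once.
The state is a dict: "time": time; "qpos": joint angles; "qvel": joint speeds; "effort": joint torques, N m; "position": TCP position; "tool_rot": TCP orientation; "contact_force": force on the tool from outside, world axes, zero at the start; "moment": the same for the moment, N m; "opening": opening from 0.0 (shut) to 1.0 (fully open); "finger_force": force on a finger pad.
Only numpy, scipy, OpenCV 4.12 (cv2) and the standard library are available. Lean on these libraries where they do the work, as an engineer would, in place of code of your own. Each camera call takes 0.05 s, during which the arm holds its last target. There are 200 camera calls.

## Working session

There is one attempt and no reset: what is moved stays moved. The work goes in short steps, Python scripts to look and compute and a shell command to move; the robot and the scene stay as the last step left them, time stands still between calls to the robot, and variables do not carry over. Pictures are saved under pics/ and viewed, at most 10 in all, crops included, and the job is handed in when it is done.

```bash
mkdir -p pics; python3 - <<'E'
from workcell import robot
import cv2,numpy as np
s=robot.read_state(); print(s['time'],s['position'],s['tool_rot'],s['opening'])
for n in("scene","side"):
    im=robot.read_camera(n); cv2.imwrite(f"pics/{n}0.png",im[:,:,::-1])
    p=robot.camera_params(n); print(n,np.round(p['camera_matrix'],1).tolist(),np.round(p['extrinsics'],3).tolist())
E
```

```text
0.0 [0.24770395 0.54616821 0.22153246] [ 2.11277583e-01  9.77425637e-01 -9.19801493e-04 -2.46435684e-04] 1.003491165980975
scene [[483.9, 0.0, 315.6], [0.0, 483.9, 234.0], [0.0, 0.0, 1.0]] [[0.684, -0.499, 0.531, 0.028], [-0.729, -0.472, 0.495, -0.504], [0.003, -0.726, -0.687, 0.718], [0.0, 0.0, 0.0, 1.0]]
side [[561.9, 0.0, 322.5], [0.0, 561.9, 247.5], [0.0, 0.0, 1.0]] [[1.0, 0.012, 0.021, 0.498], [-0.009, -0.606, 0.796, -0.964], [0.022, -0.795, -0.606, 0.815], [0.0, 0.0, 0.0, 1.0]]
```

View pics/scene0.png

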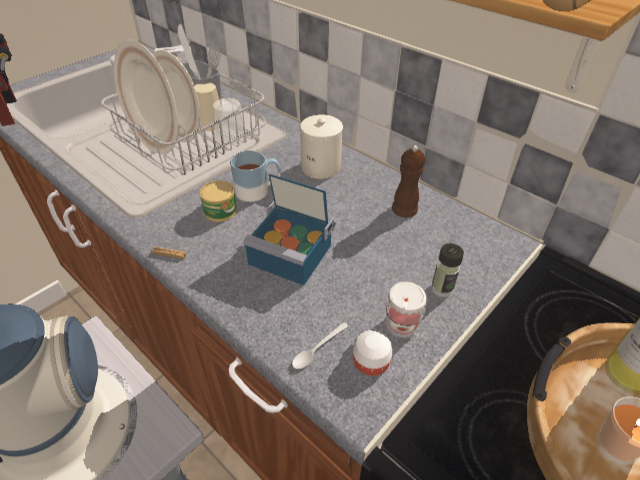

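View pics/side0.png

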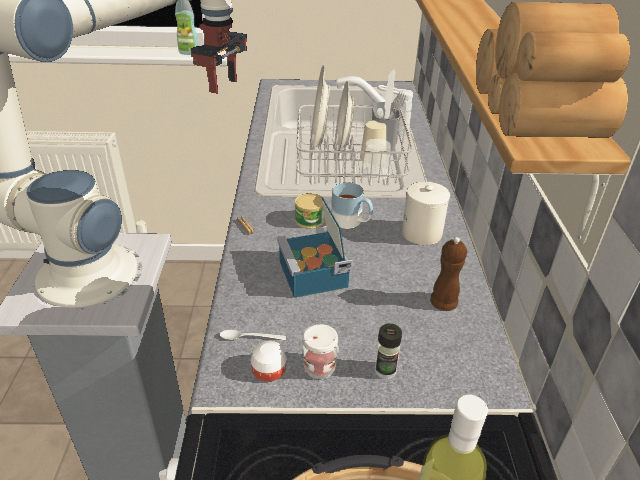

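The scene view shows the box around (290,240) with its flap standing at (300,198) and the mug behind at (250,175). In the side view the box is at (315,262). I'll zoom in on both.

```bash
python3 - <<'E'
import cv2,numpy as np
a=cv2.imread("pics/scene0.png")[168:288,240:340];b=cv2.imread("pics/side0.png")[195:315,265:365]
im=np.hstack([cv2.resize(i,None,fx=4,fy=4,interpolation=cv2.INTER_CUBIC) for i in(a,b)])
for k in range(0,800,80):cv2.putText(im,str((240 if k<400 else 265-100)+k//4),(k,10),0,.35,(0,0,255),1)
for k in range(0,480,80):cv2.putText(im,f"{168+k//4}/{195+k//4}",(0,k+4),0,.35,(0,0,255),1)
cv2.imwrite("pics/crop0.png",im)
E
```

```text
(no output)
```

View pics/crop0.png

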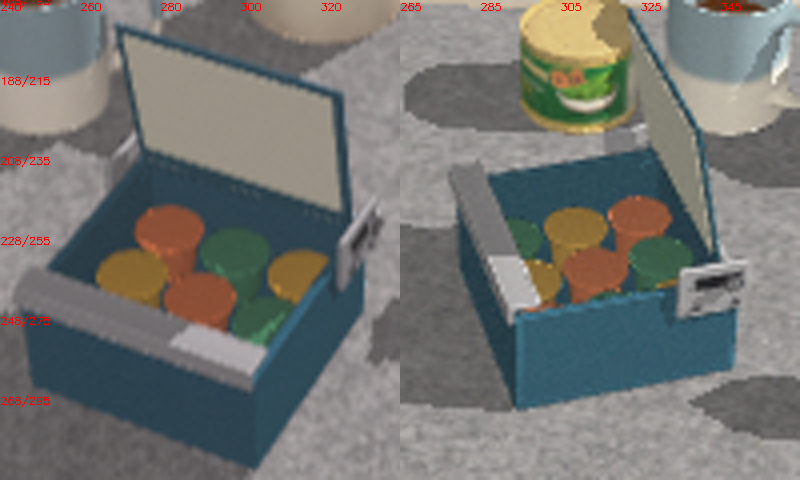

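The crop shows these corners:
- **Box bottom:** scene (247.5,264.3), (303.2,284.7) and (330.5,246); side (294.5,297) and (348.7,287.5).
- **Flap top:** scene (270,175) and (325.7,191.2); side (322.5,198.7) and (340.7,227.5).

```bash
cat > h.py <<'E'
from workcell import robot
import numpy as np
def ray(n,u,v,P=None):
    p=P or robot.camera_params(n); E=np.array(p['extrinsics']); d=E[:3,:3]@np.linalg.inv(p['camera_matrix'])@[u,v,1]
    return E[:3,3],d/np.linalg.norm(d)
def plane(n,u,v,z,P=None):
    o,d=ray(n,u,v,P); return o+d*(z-o[2])/d[2]
def tri(*r):
    A=sum(np.eye(3)-np.outer(d,d) for o,d in r); b=sum((np.eye(3)-np.outer(d,d))@o for o,d in r)
    return np.linalg.solve(A,b)
E
python3 - <<'E'
from h import *
np.set_printoptions(precision=4,suppress=True)
FL=plane('scene',247.5,264.3,0);FR=plane('scene',303.2,284.7,0);BR=plane('scene',330.5,246,0)
fr=plane('side',294.5,297,0);br=plane('side',348.7,287.5,0)
print(FL,FR,BR,'side',fr,br)
print(np.degrees(np.arctan2(*(FL-FR)[[0,1]]*[-1,1])),np.degrees(np.arctan2(*(BR-FR)[[1,0]])),np.degrees(np.arctan2(*(br-fr)[[1,0]])))
print(np.linalg.norm(FL-FR),np.linalg.norm(BR-FR),np.linalg.norm(br-fr))
print('centre',(FL+BR)/2)
a=tri(ray('scene',270,175),ray('side',322.5,198.7));b=tri(ray('scene',325.7,191.2),ray('side',340.7,227.5))
print('flap top L,R',a,b,(a+b)/2, np.degrees(np.arctan2(*(a-b)[[0,1]]*[-1,1])))
# ears/lip
print('lipFR',plane('scene',302.5,263.7,.074),'tin',plane('scene',217,187,.058),'mug',plane('scene',249,157,.092))
E
```

```text
[ 0.4231  0.0518 -0.    ] [ 0.4617 -0.0678 -0.    ] [ 0.5775 -0.0351 -0.    ] side [ 0.4636 -0.0699  0.    ] [ 0.5814 -0.0374 -0.    ]
17.89265919988704 15.753282582182957 15.463588297704156
0.12566532095248373 0.1202645232411424 0.12218471057229092
centre [ 0.5003  0.0083 -0.    ]
flap top L,R [0.5217 0.0771 0.1567] [ 0.5571 -0.0361  0.1592] [0.5394 0.0205 0.1579] 17.37904857851392
lipFR [ 0.4519 -0.077   0.074 ] tin [0.4984 0.2324 0.058 ] mug [0.5927 0.2289 0.092 ]
```

```bash
python3 -m creep '[[0,0,0,0,0,-10.2,-1],[0,0,0,0,0,-10.2,-1],[0,0,0,0,0,-10.2,-1],[0,0,0,0,0,-10.2,-1],[-1.8,-5.9,0,0,0,0,-1],[-1.8,-5.9,0,0,0,0,-1],[-1.8,-5.9,0,0,0,0,-1],[-1.8,-5.9,0,0,0,0,-1]]' 20; python3 - <<'E'
from h import *
print('canister',plane('scene',320,172,0),'mill',plane('scene',405,212,0),'mill top',tri(ray('scene',414,150),ray('side',458,241)),'can top',tri(ray('scene',321,119),ray('side',428,187)))
E
```

```text
time: 1.1
position: [0.3841, 0.3386, 0.2222]
tool_rot: [-0.143, 0.99, -0.0, -0.0]
contact_force: [1.0, -0.0, -0.5]
opening: 0.132
finger_force: 0.0
canister [0.75434374 0.15879411 0.        ] mill [ 0.77495502 -0.08492119  0.        ] mill top [ 0.78847151 -0.07314224  0.15561962] can top [0.77179456 0.17321517 0.13371707]
```

```bash
python3 -m creep '[[-1.8,-5.9,0,0,0,0,-1],[-1.8,-5.9,0,0,0,0,-1],[-1.8,-5.8,0,0,0,0,-1],[-1.8,-5.8,0,0,0,0,-1],[-1.8,-5.8,0,0,0,0,-1],[-1.8,-5.8,0,0,0,0,-1],[0,0,0,0,0,0,-1]]'; python3 - <<'E'
from workcell import robot
import cv2,numpy as np
im=[robot.read_camera(n) for n in("wrist","side")]
p=robot.camera_params('wrist'); print(np.round(p['camera_matrix'],1).tolist(),np.round(p['extrinsics'],3).tolist())
cv2.imwrite("pics/side1.png",im[1][:,:,::-1]);cv2.imwrite("pics/wrist1.png",im[0][:,:,::-1])
b=cv2.resize(im[1][100:310,230:390],(400,525))
a=cv2.resize(im[0],(400,300)); a=cv2.copyMakeBorder(a,0,225,0,0,0)
cv2.imwrite("pics/c1.png",np.hstack([a,b])[:,:,::-1])
E
```

```text
time: 1.98
position: [0.5869, 0.0314, 0.2206]
tool_rot: [-0.14, 0.99, -0.0, -0.002]
contact_force: [-1.4, 0.4, -0.7]
opening: 0.006
finger_force: 0.0
[[409.3, 0.0, 321.0], [0.0, 409.3, 246.7], [0.0, 0.0, 1.0]] [[-0.281, 0.924, 0.26, 0.515], [0.96, 0.27, 0.078, 0.014], [0.002, 0.272, -0.962, 0.383], [0.0, 0.0, 0.0, 1.0]]
```

View pics/c1.png

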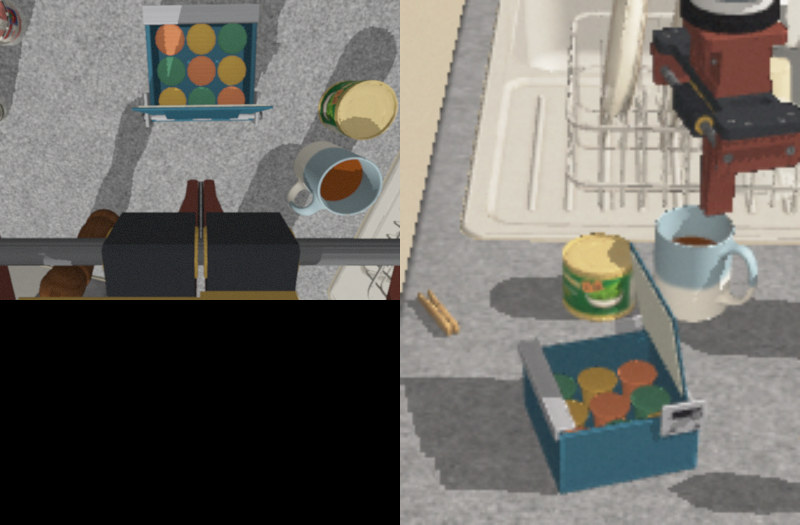

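The wrist view shows the box lined up with the closed fingers. Full-size pixels: flap edge from (224,172) to (435,172), fingertips near (322,290), lip inner edge from (234,37) to (411,37), and nothing in the way.

```bash
python3 - <<'E'
from h import *
np.set_printoptions(precision=4,suppress=True)
l,r=plane('wrist',234,38,.0695),plane('wrist',411,38,.0695); c=(l+r)/2
e=np.array([.9593,.2823,0]); y=np.array([-.2823,.9593,0])
print('lip',l,r,c,np.degrees(np.arctan2(*(r-l)[[0,1]]*[-1,1])),'hinge',c+.104*e)
f=(plane('wrist',224,172,.16)+plane('wrist',435,172,.16))/2
p=robot.read_state()['position']
for n,q in(('lip->hinge',c+.104*e),('flapedge',f),('hinge0',np.array([.5547,.023,.069]))):print(n,q,'rel tcp along -e,y:',-(q-p)@e,(q-p)@y)
E
```

```text
lip [ 0.4717 -0.0607  0.0695] [0.437  0.0574 0.0695] [ 0.4544 -0.0017  0.0695] 16.352745994040657 hinge [0.5541 0.0277 0.0695]
lip->hinge [0.5541 0.0277 0.0695] rel tcp along -e,y: 0.032412876845931256 0.0020535856052991902
flapedge [0.5335 0.0251 0.16  ] rel tcp along -e,y: 0.052907406074907466 0.005334206251262855
hinge0 [0.5547 0.023  0.069 ] rel tcp along -e,y: 0.03319914233920686 -0.00261841483379595
```

```bash
python3 -m creep '[[0,0,3.5,0,0,0,-1],[0,0,3.5,0,0,0,-1],[0,0,2.5,0,0,0,-1],[0,0,0,0,0,0,-1],[1.2,0,0,0,0,0,-1],[1.2,0,0,0,0,0,-1],[0,0,0,0,0,0,-1]]'
```

```text
time: 2.95
position: [0.5627, 0.0281, 0.1292]
tool_rot: [-0.143, 0.99, -0.0, 0.001]
contact_force: [-0.5, -0.0, -0.3]
opening: 0.004
finger_force: 0.0
```

```bash
python3 -m creep '[[0.7,0,0.2,0,0,0,-1],[0.6,0,0.4,0,0,0,-1],[0.6,0,0.5,0,0,0,-1],[0.6,0,0.6,0,0,0,-1],[0,0,0,0,0,0,-1]]'; python3 - <<'E'
from workcell import robot
import cv2,numpy as np
im=[robot.read_camera(n) for n in("wrist","side")]
b=cv2.resize(im[1][100:310,230:390],(400,525))
a=cv2.resize(im[0][0:480,120:520],(400,480)); a=cv2.copyMakeBorder(a,0,45,0,0,0)
cv2.imwrite("pics/c2.png",np.hstack([a,b])[:,:,::-1])
E
```

```text
time: 3.58
position: [0.5383, 0.0212, 0.1098]
tool_rot: [-0.143, 0.99, 0.0, -0.001]
contact_force: [0.8, -1.0, 0.5]
opening: 0.004
finger_force: 0.1
```

View pics/c2.png

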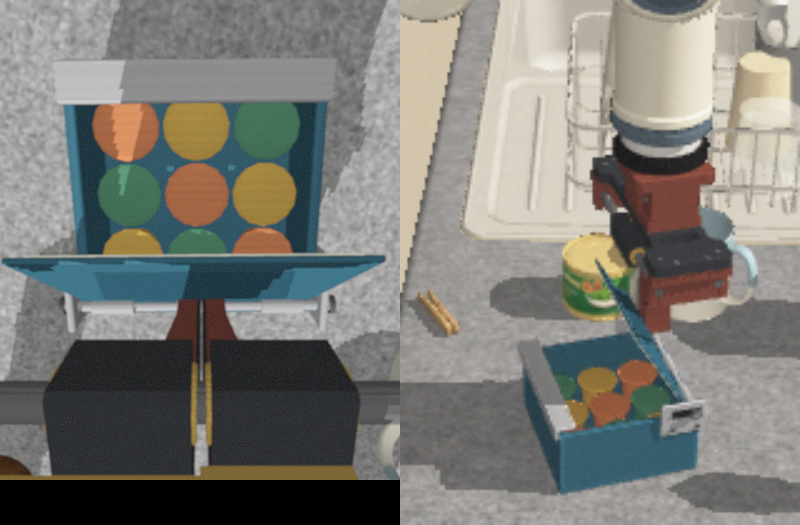

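The flap is leaning at about 60° with the fingers behind it on its outer face, and the box hasn't moved. I'll continue the arc.

```bash
python3 -m creep '[[0.5,0,0.4,0,0,0,-1],[0.5,0,0.4,0,0,0,-1],[0.4,0,0.5,0,0,0,-1],[0.35,0,0.5,0,0,0,-1],[0.25,0,0.6,0,0,0,-1],[0.2,0,0.6,0,0,0,-1],[0.1,0,0.8,0,0,0,-1],[0,0,0,0,0,0,-1]]'
```

```text
time: 4.68
position: [0.5165, 0.0148, 0.0716]
tool_rot: [-0.143, 0.99, 0.0, -0.001]
contact_force: [-0.0, -1.0, 1.2]
opening: 0.009
finger_force: 0.3
```

```bash
python3 -m creep '[[0,0,0.2,0,0,0,-1],[0,0,0.2,0,0,0,-1],[0,0,0,0,0,0,-1]]'; python3 -m creep '[[0,0,0.1,0,0,0,-1],[0,0,0,0,0,0,-1]]'
```

```text
time: 5.05
position: [0.517, 0.0148, 0.0686]
tool_rot: [-0.143, 0.99, 0.0, 0.0]
contact_force: [-1.3, -0.1, 0.8]
opening: 0.006
finger_force: 0.3
time: 5.3
position: [0.517, 0.0148, 0.0676]
tool_rot: [-0.143, 0.99, 0.0, 0.0]
contact_force: [-1.1, -0.9, 0.6]
opening: 0.002
finger_force: 0.3
```

```bash
python3 -m creep '[[0,0,0.1,0,0,0,-1],[0,0,0,0,0,0,-1]]'|sed -n '1,2p;4p'; python3 -m creep '[[0,0,0.1,0,0,0,-1],[0,0,0,0,0,0,-1]]'|sed -n '1,2p;4p';python3 - <<'E'
from workcell import robot
import cv2,numpy as np
im=[robot.read_camera(n) for n in("wrist","side")]
b=cv2.resize(im[1][100:310,230:390],(400,525))
a=cv2.resize(im[0][0:480,120:520],(400,480)); a=cv2.copyMakeBorder(a,0,45,0,0,0)
cv2.imwrite("pics/c3.png",np.hstack([a,b])[:,:,::-1])
E
```

```text
time: 5.55
position: [0.517, 0.0148, 0.0673]
contact_force: [-1.9, -0.5, 4.7]
time: 5.8
position: [0.5173, 0.0149, 0.0671]
contact_force: [-3.4, 0.8, 8.4]
```

View pics/c3.png

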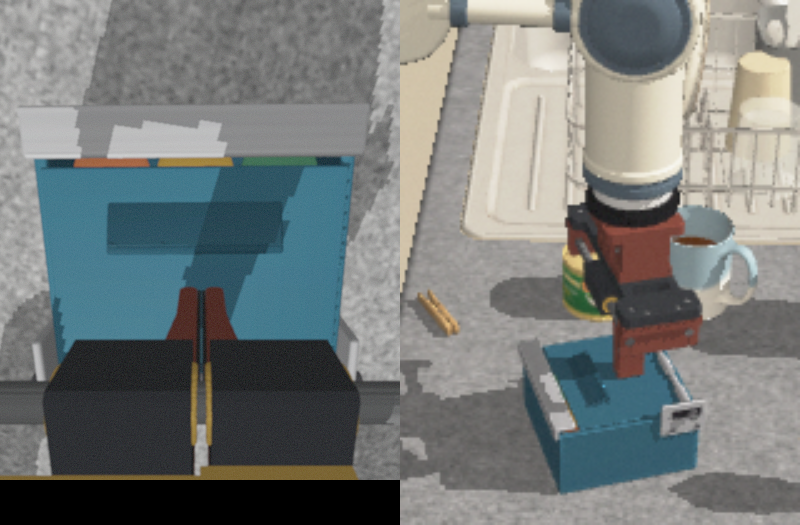

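The flap lies flat on the box, still short of the lip. The ridge face is at row ~250 and the fingertips at row ~288, so the fingers are about 14 mm behind the ridge. Next I'll push towards the lip with the press kept on.

```bash
python3 -m creep '[[0.4,0,0,0,0,0,-1],[0.4,0,0,0,0,0,-1],[0.4,0,0,0,0,0,-1],[0,0,0,0,0,0,-1]]'; python3 -m creep '[[0.3,0,0,0,0,0,-1],[0.3,0,0,0,0,0,-1],[0,0,0,0,0,0,-1]]'|sed -n '1,2p;4p'; python3 -m creep '[[0.3,0,0,0,0,0,-1],[0.3,0,0,0,0,0,-1],[0,0,0,0,0,0,-1]]'|sed -n '1,2p;4p'
```

```text
time: 6.4
position: [0.5067, 0.0116, 0.0672]
tool_rot: [-0.143, 0.99, -0.0, 0.002]
contact_force: [1.0, 1.3, 6.0]
opening: 0.006
finger_force: 3.2
time: 6.78
position: [0.5012, 0.0099, 0.0672]
contact_force: [4.1, 1.8, 6.3]
time: 7.15
position: [0.4954, 0.0081, 0.0671]
contact_force: [2.6, 0.8, 6.9]
```

```bash
python3 -m creep '[[0.3,0,0,0,0,0,-1],[0.2,0,0,0,0,0,-1],[0,0,0,0,0,0,-1]]'|sed -n '1,2p;4p'; python3 -m creep '[[0.2,0,0,0,0,0,-1],[0,0,0,0,0,0,-1]]'|sed -n '1,2p;4p'; python3 -m creep '[[0.2,0,0,0,0,0,-1],[0,0,0,0,0,0,-1]]'|sed -n '1,2p;4p';python3 - <<'E'
from workcell import robot
import cv2,numpy as np
im=[robot.read_camera(n) for n in("wrist","side")]
b=cv2.resize(im[1][100:310,230:390],(400,525))
a=cv2.resize(im[0][0:480,120:520],(400,480)); a=cv2.copyMakeBorder(a,0,45,0,0,0)
cv2.imwrite("pics/c4.png",np.hstack([a,b])[:,:,::-1])
E
```

```text
time: 7.52
position: [0.4908, 0.0067, 0.0672]
contact_force: [3.1, 1.3, 5.9]
time: 7.78
position: [0.4889, 0.0062, 0.0672]
contact_force: [3.2, 1.7, 5.0]
time: 8.02
position: [0.4877, 0.0058, 0.0672]
contact_force: [6.0, 1.4, 3.2]
```

View pics/c4.png

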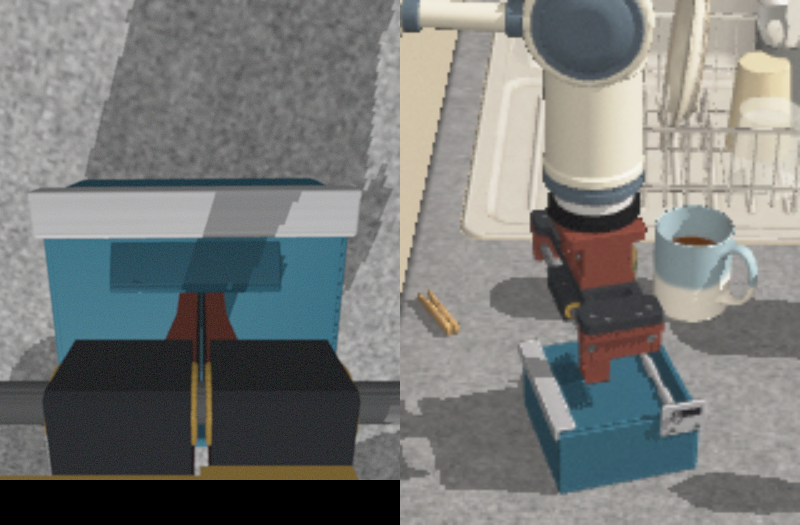

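The edge is under the lip (inner lip edge at row ~238, no gap left) and the push force is rising. One more nudge should show whether it is at the stop.

```bash
python3 -m creep '[[0.1,0,0.05,0,0,0,-1],[0,0,0,0,0,0,-1]]'|sed -n '1,2p;4p'; python3 -m creep '[[0.1,0,0,0,0,0,-1],[0,0,0,0,0,0,-1]]'|sed -n '1,2p;4p'
```

```text
time: 8.38
position: [0.4876, 0.0058, 0.0672]
contact_force: [8.5, 2.9, 3.6]
time: 8.62
position: [0.4876, 0.0058, 0.0673]
contact_force: [12.1, 3.9, 1.6]
```

Hard against the stop. I'll unload, lift off and check.

```bash
python3 -m creep '[[-0.3,0,-0.1,0,0,0,-1],[-0.1,0,-0.3,0,0,0,-1],[0,0,-1,0,0,0,-1],[0,0,-5,0,0,0,-1],[0,0,-5,0,0,0,-1],[-4,0,-3,0,0,0,-1],[-4,0,0,0,0,0,-1],[0,0,0,0,0,0,-1]]';python3 - <<'E'
from workcell import robot
import cv2,numpy as np
im=[robot.read_camera(n) for n in("wrist","side")]
b=cv2.resize(im[1][100:310,230:390],(400,525))
a=cv2.resize(im[0][0:480,120:520],(400,480)); a=cv2.copyMakeBorder(a,0,45,0,0,0)
cv2.imwrite("pics/c5.png",np.hstack([a,b])[:,:,::-1])
E
```

```text
time: 9.62
position: [0.5643, 0.029, 0.2067]
tool_rot: [-0.143, 0.99, 0.0, -0.003]
contact_force: [0.5, 0.6, 0.1]
opening: 0.005
finger_force: 0.0
```

View pics/c5.png

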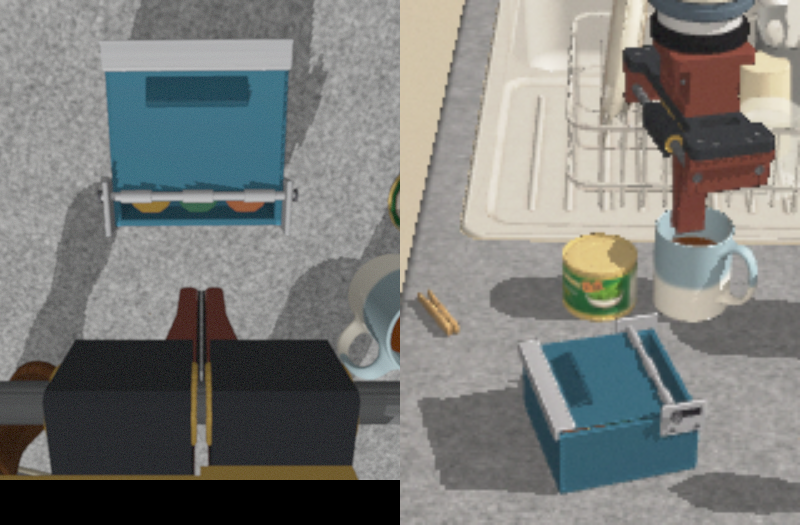

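The flap is flat and stays under the lip untouched. The pin is at row ~197, well forward of the box's rear at ~225. The gap from ridge face to lip is about 34 px, or 24 mm, which matches a full tuck. The box hasn't shifted and the gripper is clear.

```bash
python3 -c "
from workcell import robot
print(robot.hand_in())"
```

```text
the job is handed in; nothing more can be done
None
```

The job is handed in (no verdict was returned): the flap lies flat and is slid to its stop beneath the lip, it stayed there when I let go, the box had not visibly moved, and the arm finished clear, about 10 s on the robot's clock.

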